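# Raise the bench screen's sash to its catch

## Robot

A 6-joint arm with a two-finger parallel gripper is mounted at the origin on the work surface. World frame = base frame: x ahead of the robot, y to its left, z up, the work surface at z = 0. Lengths are in m, angles in degrees, forces in N, time in s.
With the tool pointing down it reaches from about 0.25 to 0.775 m from the base axis. Payload 4 kg.
Tool frame: the origin (TCP) lies between the finger pads; the fingertips stand 22 mm ahead of it and the grasp point (between the pads) lies 3 mm ahead of it; z points along the fingers, y is the line along which they close (so a half turn about z gives the same grasp; the last joint's range is limited). The gripper opens to 94 mm and grips with 3 to 60 N. Pads are 16 mm wide; open, the fingers measure 119 mm over their backs; the gripper's body (75 mm by 177 mm) begins 78 mm behind the grasp point.
Start: joints at [61.53, 4.996, 78.535, -0, 96.463, -5.907], TCP at [0.211, 0.508, 0.228] pointing down, gripper open.
Joint ranges: [-177.83, 177.83], [-43.37, 116.18], [15.69, 146.23], [-61.86, 241.86], [9.47, 152.12], [-147.06, 147.06]. Speed limits (degrees/s): [159.86, 159.86, 180, 180, 180, 180].

## Interface

Orientations are given as a 3x3 rotation matrix whose columns are the frame's x, y, z axes.
In Python, from plant import arm, imaging, jaws gives the robot as it stands (arm), with the cameras (imaging) and the gripper (jaws). Calls block until the motion is done:
- arm.move_pose(position, orientation): joint-space move of the TCP to a pose.
- arm.move_linear(position, ori=None, velocity=0.15, guard=None): straight line of the TCP; ori=None keeps the orientation; velocity is the mean speed in m/s. With guard (N) it stops when the force on the tool has changed by that much, and returns True; else False.
- arm.move_j(angles): joint-space move.
- jaws.set_gripper(opening, grasp_force=None): opening from 0.0 (shut) to 1.0 (fully open); grasp_force is the grip in N (None keeps the last); returns when the fingers have stopped.
- arm.pause(seconds).
- arm.ik(position, orientation): joint angles nearest the present ones, or None.
- arm.get_state(): the state.
- imaging.read_camera(name): name is "scene" or "side" or "wrist"; returns a dict with "pixels" (400x640x3 uint8, red, green, blue), "fx", "fy", "cx", "cy" (pixels), "R" (3x3) and "t" (3): a world point X has camera coordinates R X + t. Camera axes: x right, y down, z forward; pixel columns grow to the right and rows downward; lengths in m; the calibration is good to about 2 mm. A picture is of the moment at which its call begins. There is no depth.
A pose or a line that the arm cannot do raises arm.Unreachable and nothing moves.
- arm.hand_in(): hands the job in; it is judged then, once.
The state is a dict: "time_s": time; "q": joint angles; "dq": joint speeds; "joint_efforts": joint torques, N m; "position": TCP position; "eef_rot": TCP orientation; "wrist_force": force on the tool from outside, world axes, zero at the start; "ft_torque": the same for the moment, N m; "width": opening from 0.0 (shut) to 1.0 (fully open); "gripper_force": force on a finger pad.
Only numpy, scipy, OpenCV 4.12 (cv2) and the standard library are available. Lean on these libraries where they do the work, as an engineer would, in place of code of your own. Each camera call takes 0.05 s, during which the arm holds its last target. There are 200 camera calls.

## Task

Open the sliding screen on the repair bench: push the sash up from under its lip until you feel it come up against the stop on the side bracket (its buffer is set differently each time), then let it down gently onto the spring catch so that it stays open by itself. Do not force it or let it drop, and leave the things lying around it where they are.

Things in the scene. Friction and masses are not known exactly. Their poses are not given: they have to be found in the camera images.
- frame: upright aluminium frame, 400 wide, 470 high, fixed to the bench: two 30 mm square posts (centres at its y = +-185 mm), a crossbar on top and below a grey sill (top 60 mm above the bench, front face at x = +8 mm). Origin on the bench at mid-width, in the back plane of the sash; its -x points out of the front, towards the robot. The sash runs vertically in front of the posts
- sash (a joint): height of the sash above closed (m). It starts at 0, lower edge 70 mm above the bench; the slide ends at 0.20. The sash (clear panel in an aluminium border, 330 x 190 mm, about 0.6 kg) is only partly counterbalanced: raising it slowly takes some 1 to 5 N, speed adds 12 N per m/s, and it sinks shut when let go
- lip (a point): middle of the underside of the sash's lip, a 4 mm aluminium plate, 240 mm long (frame y), 42 mm deep, rising outwards at 45 degrees from the sash's lower edge towards the robot: fingers pointing forward and down at about 45 degrees lie flat under it. 27 mm in front of the frame's origin plane, 15 mm above the lower edge. Moves with the sash; axes of the frame
- lug (a point): middle of the flat underside of the sash's lug, a 12 mm wide, 20 mm high block with a rounded top on a small arm at the sash's right-hand end (frame y = -249 mm, 7 mm in front of the frame's origin plane). Moves with the sash; axes of the frame
- lug_rest (a point): where lug is when the lug rests on the catch. Fixed to a steel bracket on the right-hand post whose height differs each time (100 to 160 mm above the closed lug). The catch is a spring bolt, flat on top and sloped below: the rising lug pushes it aside (some 1 to 3 N more) and it springs back under the lug once the lug's underside is above this point. Axes of the frame
- stop: the stop: fixed steel block at the top of the bracket, origin in the middle of its underside, 44 mm above lug_rest, with a hard black screw buffer (18 mm across) hanging from it. The buffer is screwed to a different length each time and its length is not measured: the top of the lug meets it when lug is anywhere from 4 to 20 mm above lug_rest
- chassis: bystander: loose pressed-steel drive chassis, 100 x 146 x 25 mm, lying behind the sash; origin at the middle of its underside
- jar: bystander: small clear jar with white cap, 60 mm across, 70 mm high, at the left of the frame; origin at the middle of its underside
- driver: bystander: screwdriver lying on the bench at the right of the frame
- parts_tray: bystander: small white divided parts tray, 120 x 90 x 30 mm, at the left behind the jar; origin at the middle of its underside

How it is judged (in metres and radians):
On the way:
1. the sash is pushed up against the stop (at least 1 N on the stop for 0.1 s) (contact force between sash and stop above 1 N), for 0.1 s.
At the end, for the whole second after the job is handed in: The sash hangs still with its lug resting on the spring catch (lug within 2.5 mm in height of lug_rest), after having been pushed up against the stop (z of lug in the frame of lug_rest between -0.0025 and 0.0025 m and velocity of joint sash between -0.01 and 0.01 m/s); the robot touches nothing.
It fails at once if the robot pushes the sash with more than 20 N (contact force between any of the fingers, the arm and sash above 20 N).
It fails at once if the sash falls (faster than 0.12 m/s downwards) (velocity of joint sash below -0.12 m/s).
It fails at once if a bystander is moved by more than 20 mm (distance of any of chassis, jar, driver, parts_tray from where it was at the start of the episode above 0.02 m).
It also fails if it takes over 67 s, if anything falls off the work surface, if the arm or the gripper's body presses on something with over 40 N, if the wrist force passes 120 N, or if a joint passes its speed limit or range.

## Working session

There is one attempt and no reset: what is moved stays moved. The work goes in short steps, each a Python script; the robot and the scene stay as the last script left them, time stands still between calls to the robot, and variables do not carry over. Pictures are saved under pics/ and viewed, at most 10 in all, crops included, and the job is handed in when it is done.

```bash
mkdir -p pics; ls
python3 - <<'E'
from plant import arm, imaging, jaws
import cv2,numpy as np
np.set_printoptions(precision=4,suppress=True)
for n in("scene","side"):
    c=imaging.read_camera(n); cv2.imwrite(f"pics/{n}0.png",c["pixels"][:,:,::-1])
    print(n,c["fx"],c["fy"],c["cx"],c["cy"],c["R"],c["t"], -np.array(c["R"]).T@c["t"])
s=arm.get_state();print(s)
E
```

```text
pics
plant.py
scene 472.8890860236123 472.8890860236123 326.4515917041836 209.40180559103908 [[-0.2761  0.9611 -0.0091]
 [ 0.5547  0.1516 -0.8181]
 [-0.7849 -0.231  -0.575 ]] [ 0.1643 -0.2199  1.6332] [1.4492 0.2526 0.7607]
side 375.0304479025889 375.0304479025889 322.9615229320078 196.85274513543297 [[ 0.9463  0.3233  0.0015]
 [ 0.266  -0.776  -0.5719]
 [-0.1837  0.5416 -0.8203]] [-0.5888 -0.0627  1.0805] [ 0.7724 -0.4434  0.8514]
{'time_s': 0.1, 'q': array([61.5309,  5.036 , 78.6153, -0.0006, 96.4638, -5.9074]), 'dq': array([-0.073 , -0.1307, -0.2489,  0.0432,  0.1252,  0.0215]), 'joint_efforts': array([  0.0013, -34.1255, -30.33  ,   0.0719,   0.0305,  -0.0001]), 'position': array([0.2108, 0.5075, 0.2264]), 'eef_rot': array([[-0.9235,  0.3837, -0.0009],
       [ 0.3837,  0.9235, -0.0018],
       [ 0.0002, -0.002 , -1.    ]]), 'wrist_force': array([ 0.3356, -0.5529,  0.1483]), 'ft_torque': array([-0.0236,  0.0159, -0.0109]), 'gripper_force': 0.0, 'width': 0.998929246660997}
```

View pics/scene0.png

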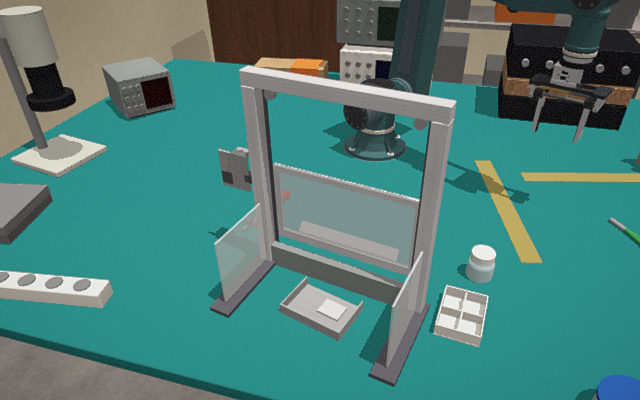

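View pics/side0.png

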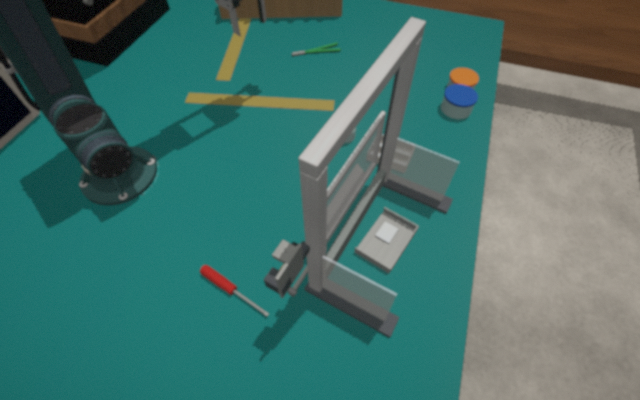

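The scene picture shows the frame from behind: crossbar about (241,73) to (455,103), bracket at (235,168), chassis at (320,305). The side picture shows the crossbar from (310,163) to (420,22), the bracket at (285,270) and the driver at (235,290). I'll zoom in to fit the frame.

Run:
```python
import cv2,numpy as np
a=cv2.imread("pics/scene0.png");b=cv2.imread("pics/side0.png")
def crop(im,x0,y0,w,h,s):
    o=cv2.resize(im[y0:y0+h,x0:x0+w],None,fx=s,fy=s,interpolation=cv2.INTER_CUBIC)
    for x in range((x0+19)//20*20,x0+w,20):
        cv2.line(o,(int((x-x0+.5)*s),0),(int((x-x0+.5)*s),6),(0,0,255),1); cv2.putText(o,str(x),(int((x-x0)*s)-8,16),0,.32,(0,0,255),1)
    for y in range((y0+19)//20*20,y0+h,20):
        cv2.line(o,(0,int((y-y0+.5)*s)),(6,int((y-y0+.5)*s)),(0,0,255),1); cv2.putText(o,str(y),(8,int((y-y0)*s)+4),0,.32,(0,0,255),1)
    return o
cv2.imwrite("pics/c1.png",crop(a,205,55,260,195,3))
cv2.imwrite("pics/c2.png",crop(b,250,10,190,300,2)[:600])
```

```text
(no output)
```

View pics/c1.png

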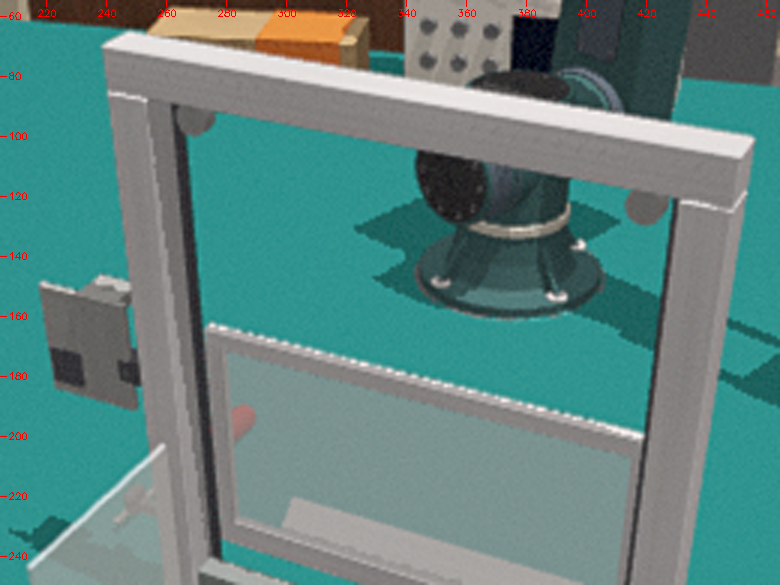

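View pics/c2.png

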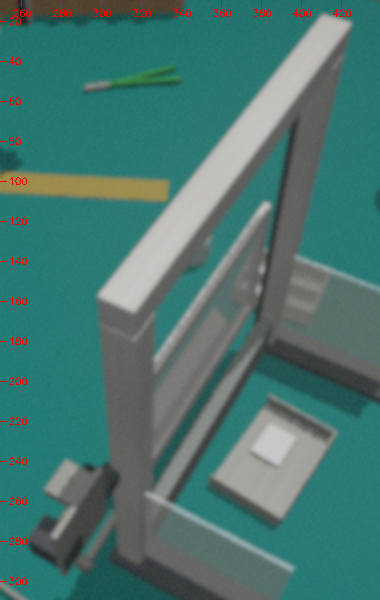

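Crops: in the scene view the crossbar top corners are (239.5,70.8), (451.5,106.8), (455.5,100.2) and (244.8,65.8). The sash's upper edge runs (273.8,163.2)–(418.8,200.2). In the side view the crossbar corners are (298.8,158), (318,166.5), (425,21) and (409.5,16.5). Next I'll fit the frame pose.

```bash
cat > h.py <<'E'
from plant import arm, imaging, jaws
import numpy as np
np.set_printoptions(precision=4,suppress=True)
E
python3 - <<'E'
from h import *
from scipy.optimize import least_squares
C={n:imaging.read_camera(n) for n in("scene","side")}
def pr(c,X):
    p=np.array(c["R"])@X+c["t"]; return np.array([c["fx"]*p[0]/p[2]+c["cx"],c["fy"]*p[1]/p[2]+c["cy"]])
# (cam, xkind, y, z, u, v); kind 0=front of bar,1=back of bar,2=sash back plane; frame +y = world +y roughly
O=[("scene",1,-.2,.47,239.5,70.8),("scene",1,.2,.47,451.5,106.8),("scene",0,.2,.47,455.5,100.2),("scene",0,-.2,.47,244.8,65.8),
("side",0,-.2,.47,298.8,158),("side",1,-.2,.47,318,166.5),("side",1,.2,.47,425,21),("side",0,.2,.47,409.5,16.5),
("scene",2,-.165,.26,273.8,163.5),("scene",2,.165,.26,418.8,200.7)]
def f(p):
    x,y,a,b0,b1=p; R=np.array([[np.cos(a),-np.sin(a)],[np.sin(a),np.cos(a)]]); r=[]
    for n,k,fy,z,u,v in O:
        w=R@[[b0,b1,0][k],fy]+[x,y]; r+=list(pr(C[n],np.array([*w,z]))-[u,v])
    return np.array(r)
s=least_squares(f,[.6,0,0,.0,.03],loss="soft_l1"); print(s.x,np.degrees(s.x[2])); print(f(s.x).reshape(-1,2))
p=s.x
for sg in(1,-1):
    a=p[2];X=np.array([np.cos(a),np.sin(a),0]);Y=np.array([-X[1],X[0],0]);Z=np.array([0,0,1.])
    R=np.c_[-sg*np.array([0,0,1.])*0,Y,Y] if 0 else None
    z=(X-Z)/2**.5; y=sg*Y; R=np.c_[np.cross(y,z),y,z]
    for zz in(.085,.285):
        for off in(0,.06):
            q=arm.ik(np.array([p[0],p[1],0])-.027*X+zz*Z-.01*z-(X+Z)/2**.5*(.01+off),R); print(sg,zz,off,q)
E
```

```text
[ 0.661   0.0558 -0.1811  0.0114  0.0405] -10.377721097209605
[[-2.7264 -0.8047]
 [-0.1584 -0.326 ]
 [ 0.4626 -0.3208]
 [ 0.9168 -0.4513]
 [-0.0037  0.4937]
 [-0.284   0.2513]
 [ 0.069  -0.5584]
 [ 0.8074 -0.2701]
 [-0.9146 -0.1038]
 [ 3.6084  0.026 ]]
1 0.085 0 [  6.9853  -2.78   115.1977 -28.0341  26.6781 -52.0884]
1 0.085 0.06 [  8.9865  -3.6611 121.9781 -37.4547  22.6769 -40.7893]
1 0.285 0 [  6.9853 -13.2412 100.0003 -15.8321  50.6667 -67.3434]
1 0.285 0.06 [  8.9865 -17.5229 108.1095 -18.5117  47.5994 -63.3213]
-1 0.085 0 [  6.9853  -2.78   115.1977 -28.0341  26.6781 127.9116]
-1 0.085 0.06 [  8.9865  -3.6611 121.9781 -37.4547  22.6769 139.2107]
-1 0.285 0 [  6.9853 -13.2412 100.0003 -15.8321  50.6667 112.6566]
-1 0.285 0.06 [  8.9865 -17.5229 108.1095 -18.5117  47.5994 116.6787]
```

The fit holds: the bar comes out 29 mm deep and the residuals are about 1 px. The frame is at (0.661, 0.056), yaw -10.4°. Now I'll close the gripper and move to just below the lip.

```bash
cat >> h.py <<'E'
a=-0.1811
X=np.array([np.cos(a),np.sin(a),0]);Y=np.array([-X[1],X[0],0]);Z=np.array([0,0,1.])
z=(X-Z)/2**.5; N=(X+Z)/2**.5; R=np.c_[np.cross(Y,z),Y,z]
LIP=np.array([.661,.0558,.085])-.027*X
def P(off,back=0,up=0): return LIP-.008*z-N*(.008+off)-back*X+up*Z
E
python3 - <<'E'
from h import *
import cv2
jaws.set_gripper(0.0)
arm.move_pose(P(.02,.10,.15),R)
arm.move_linear(P(.02,.06,.02),velocity=.15)
arm.move_linear(P(.012),velocity=.08,guard=4)
arm.pause(.3)
s=arm.get_state();print(s["time_s"],s["position"],P(.012),s["wrist_force"],s["width"])
c=imaging.read_camera("side");i=c["pixels"][:,:,::-1][80:330,180:500];cv2.imwrite("pics/a1.png",cv2.resize(i,None,fx=2.4,fy=2.4))
E
```

```text
5.8583 [0.6148 0.0644 0.0767] [0.615  0.0642 0.0765] [ 0.274  -0.1469 -0.0215] 0.0027429768496267173
```

View pics/a1.png

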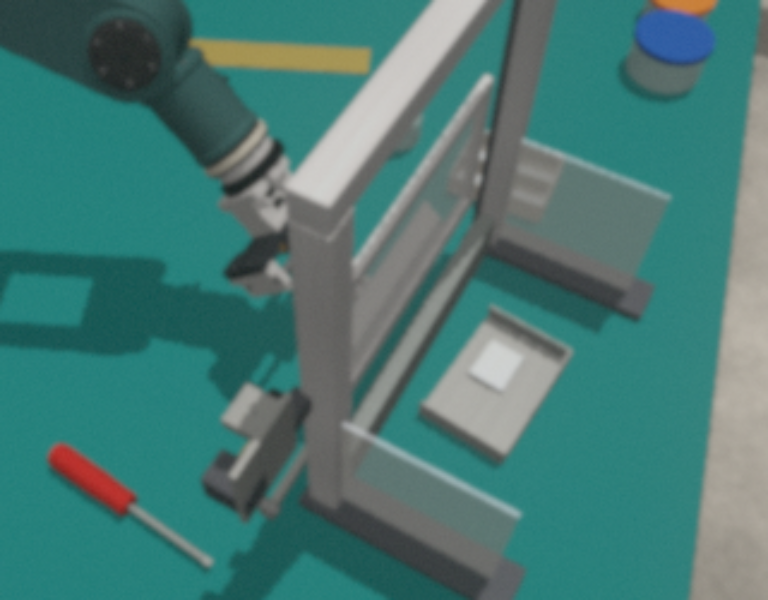

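The arm stands in front of the sash, hidden by the right-hand post, with the bracket at about (250,440) of the crop; nothing is touched. Now I'll raise in guarded steps, logging the force.

Run:
```python
from h import *
f0=arm.get_state()["wrist_force"]
L=[]
p=arm.get_state()["position"]
hit=arm.move_linear(p+.04*Z,velocity=.02,guard=1.5)
s=arm.get_state();print("contact",hit,s["position"],s["wrist_force"]-f0)
if hit:
    p=s["position"]
    for i in range(1,10):
        hit=arm.move_linear(p+.01*i*Z,velocity=.03,guard=8)
        s=arm.get_state();F=s["wrist_force"]-f0;print(round(s["time_s"],2),s["position"],F,round(np.linalg.norm(F),2))
        if hit or np.linalg.norm(F)>12: print("STOP",hit);break
np.save("f0.npy",f0)
```

```text
contact True [0.6142 0.0641 0.099 ] [ 0.1799 -0.5    -0.0528]
7.61 [0.6128 0.0639 0.1075] [-4.6458  0.9484 -1.5076] 4.98
8.09 [0.6129 0.0639 0.118 ] [-6.489  -0.1758 -2.1371] 6.83
8.57 [0.6129 0.0639 0.1282] [-9.221   0.8738 -2.6726] 9.64
9.06 [0.6129 0.0639 0.1383] [-8.3039  0.4319 -2.4357] 8.66
9.54 [0.6129 0.0639 0.1483] [-8.9094  0.4405 -1.6619] 9.07
10.03 [0.6129 0.0639 0.1583] [-9.2594  0.4665 -2.2299] 9.54
10.51 [0.6129 0.0639 0.1683] [-8.6649  0.3278 -2.1562] 8.94
10.99 [0.6129 0.0639 0.1783] [-8.703  -0.1945 -3.8927] 9.54
11.47 [0.6129 0.0639 0.1883] [-8.5489  0.041  -2.3257] 8.86
```

Run:
```python
from h import *
import cv2
f0=np.load("f0.npy");p=arm.get_state()["position"]
for i in range(1,5):
    arm.move_linear(p-.0005*i*X,velocity=.01)
    s=arm.get_state();F=s["wrist_force"]-f0;print(round(s["time_s"],2),s["position"],F)
    if F[0]>-5: break
c=imaging.read_camera("scene");i=c["pixels"][:,:,::-1][60:300,190:470];cv2.imwrite("pics/b1.png",cv2.resize(i,None,fx=2.5,fy=2.5))
```

```text
11.82 [0.6127 0.064  0.1893] [-2.6203 -0.8112 -2.4787]
```

View pics/b1.png

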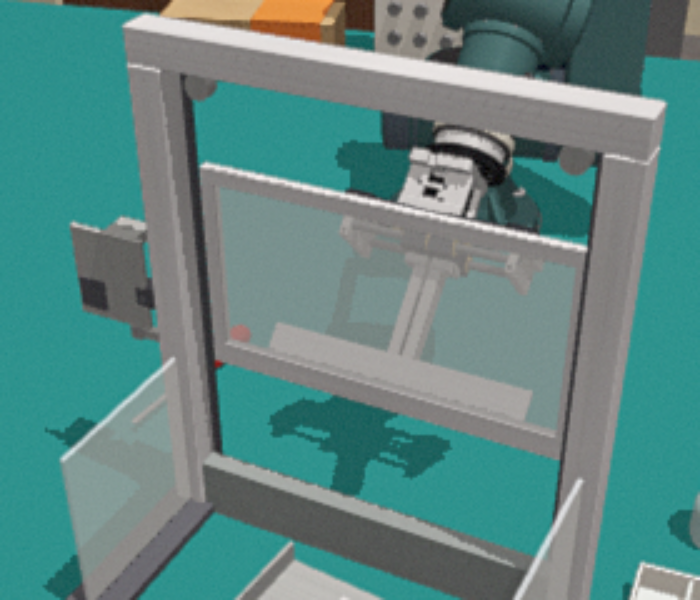

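The sash is raised about 90 mm and carried on the fingers. The lug arm shows just below the bracket, at about (145,330). I'll continue in finer steps past the catch to the stop.

Run:
```python
from h import *
f0=np.load("f0.npy");p=arm.get_state()["position"]
for i in range(1,56):
    hit=arm.move_linear(p+.002*i*Z,velocity=.015,guard=6)
    s=arm.get_state();F=s["wrist_force"]-f0;n=np.linalg.norm(F);print(round(s["time_s"],2),round(s["position"][2],4),F,hit)
    if n>10.5 or hit: break
    if p[2]+.002*i>.285: break
```

```text
12.21 0.1914 [-3.8447  0.5097 -2.1177] False
12.49 0.1933 [-4.3319  0.7384 -3.5439] False
12.78 0.1953 [-3.6537  0.4913 -2.9253] False
13.06 0.1973 [-3.7118  0.4765 -2.6155] False
13.34 0.1994 [-5.4426  0.4856 -2.2644] False
13.62 0.2014 [-4.2832  0.6151 -4.166 ] False
13.91 0.2034 [-5.8298  0.8436 -3.3292] False
14.19 0.2055 [-5.1268 -0.0097 -2.6625] False
14.47 0.2076 [-5.6858  1.2559 -3.9268] False
14.76 0.2097 [-5.5312  1.3528 -2.4807] False
15.04 0.2117 [-4.6631  1.6272 -3.4388] False
15.32 0.2137 [-5.1822  2.1062 -3.9855] False
15.61 0.2157 [-6.8453  0.51   -3.095 ] False
15.89 0.2177 [-6.2508  0.5074 -2.6317] False
16.18 0.2192 [-4.9279  1.465  -4.72  ] False
16.46 0.2199 [-2.9105  0.9053 -8.0446] False
16.74 0.2216 [ -3.6369   0.5164 -10.5102] False
```

Fz jumps from -3 to -10.5 N, well beyond what the catch adds (3 N at most), so this is the stop. I'll hold, then look.

Run:
```python
from h import *
import cv2
f0=np.load("f0.npy")
for i in range(3):
    arm.pause(.15);s=arm.get_state();print(s["time_s"],s["position"],s["wrist_force"]-f0)
o=[]
for n,(x,y,w,h) in dict(scene=(195,110,100,110),side=(240,200,100,110)).items():
    c=imaging.read_camera(n);o.append(cv2.resize(c["pixels"][y:y+h,x:x+w,::-1],None,fx=4,fy=4,interpolation=cv2.INTER_CUBIC))
cv2.imwrite("pics/s1.png",np.hstack(o))
```

```text
16.8917 [0.6119 0.0638 0.2218] [-4.4335  1.4919 -9.7026]
17.0417 [0.6119 0.0638 0.2219] [-4.7198  1.2407 -9.9619]
17.1917 [0.6119 0.0638 0.2219] [ -5.258    1.6623 -10.3732]
```

View pics/s1.png

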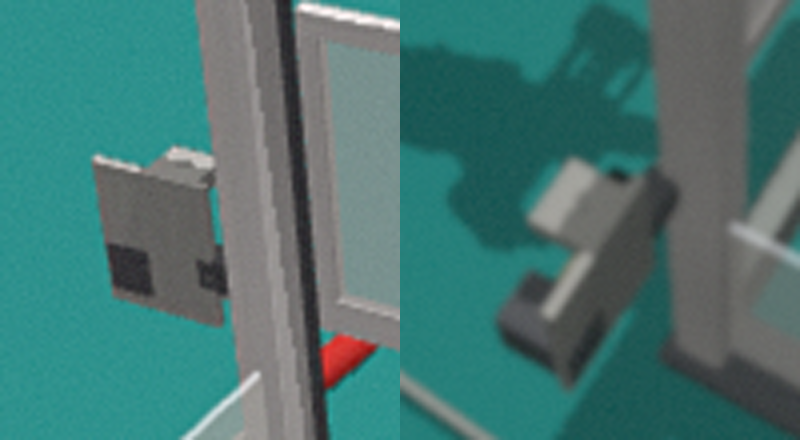

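The lug is hidden behind the bracket plate, level with it, which fits contact with the stop; the force holds at 11 N. Now I'll lower gently, watching for the force to vanish.

Run:
```python
from h import *
f0=np.load("f0.npy");p=arm.get_state()["position"]
k=0
for i in range(1,27):
    arm.move_linear(p-.001*i*Z,velocity=.015)
    s=arm.get_state();F=s["wrist_force"]-f0;print(round(s["time_s"],2),round(s["position"][2],4),F)
    k=k+1 if np.linalg.norm(F)<1.3 else 0
    if k>=3: print("free");break
```

```text
17.61 0.2217 [-5.8198  2.0234 -6.6321]
17.86 0.2213 [-8.2302  0.9258 -5.3319]
18.11 0.2206 [-8.6488  1.1685 -4.1606]
18.36 0.2198 [-10.8227   2.1247  -3.3356]
18.61 0.2189 [-10.505    1.0641  -4.5351]
18.86 0.2179 [-10.9463   1.8103  -4.2087]
19.11 0.217 [-10.7169   1.8226  -3.9456]
19.36 0.2159 [-11.0789   0.9646  -3.1668]
19.61 0.215 [-10.8031   2.0517  -4.1346]
19.86 0.214 [-11.2743   1.0717  -3.6024]
20.11 0.2129 [-9.9342  0.9991 -3.7599]
20.36 0.2119 [-10.1982   1.0677  -3.0519]
20.61 0.2109 [-10.1262   1.718   -4.3991]
20.86 0.2099 [-10.4976   1.644   -4.4972]
21.11 0.2089 [-10.8325   1.4526  -4.055 ]
21.36 0.2079 [-10.7081   1.2507  -2.258 ]
21.61 0.2069 [-11.2614   1.3615  -3.1908]
21.86 0.2059 [-11.1619   1.2062  -4.1411]
22.11 0.2048 [-10.5828   1.559   -3.6125]
22.36 0.2039 [-11.1259   0.6644  -3.9414]
22.61 0.2028 [-10.4532   0.7248  -3.6403]
22.86 0.2018 [-10.0386   0.7979  -4.1196]
23.11 0.2009 [-11.198    1.0836  -3.3288]
23.36 0.1998 [-11.0581   0.984   -3.5746]
23.61 0.1988 [-11.0754   1.3278  -2.7206]
23.86 0.1978 [-11.3582   0.7032  -3.2446]
```

The force stayed constant over 24 mm of descent, so the sash came down with the fingers: it had not latched, and that resistance was probably the catch. I'll check the heights in the images.

Run:
```python
from h import *
import cv2
c=imaging.read_camera("scene");d=imaging.read_camera("side")
O=np.array([.661,.0558,0])
def pr(c,fx,fy,z_):
    p=np.array(c["R"])@(O+fx*X+fy*Y+z_*Z)+c["t"]; return np.array([c["fx"]*p[0]/p[2]+c["cx"],c["fy"]*p[1]/p[2]+c["cy"]])
zs=np.arange(.1,.5,.0005)
def solve(c,fx,fy,v): 
    r=[pr(c,fx,fy,q)[1] for q in zs]; return zs[np.argmin(np.abs(np.array(r)-v))]
print("sash top at bump",solve(c,0,-.165,111)-.26, pr(c,0,-.165,.38))
for zc in(.2,.22,.24,.26,.28):print(zc,pr(c,-.007,-.249,zc),pr(c,.01,-.249,zc),pr(d,-.007,-.249,zc))
print("dark sq top/bot", [solve(c,.01,-.249,v) for v in(171,184)])
s=arm.get_state();print(s["position"])
o=[cv2.resize(im["pixels"][y:y+h,x:x+w,::-1],None,fx=3.3,fy=3.3,interpolation=cv2.INTER_CUBIC) for im,x,y,w,h in((c,200,90,120,170),(d,240,180,120,170))]
cv2.imwrite("pics/d1.png",np.hstack(o))
```

```text
sash top at bump 0.11950000000000027 [268.434  110.8394]
0.2 [245.1465 177.0999] [240.8658 180.6165] [284.1664 266.6759]
0.22 [244.1935 169.5348] [239.8551 173.0009] [283.2555 262.0953]
0.24 [243.2199 161.8057] [238.8223 165.2181] [282.3    257.2902]
0.26 [242.2249 153.907 ] [237.7666 157.2627] [281.2965 252.244 ]
0.28 [241.2078 145.8332] [236.6872 149.1287] [280.2413 246.9378]
dark sq top/bot [np.float64(0.22500000000000012), np.float64(0.1910000000000001)]
[0.612  0.0639 0.1978]
```

View pics/d1.png

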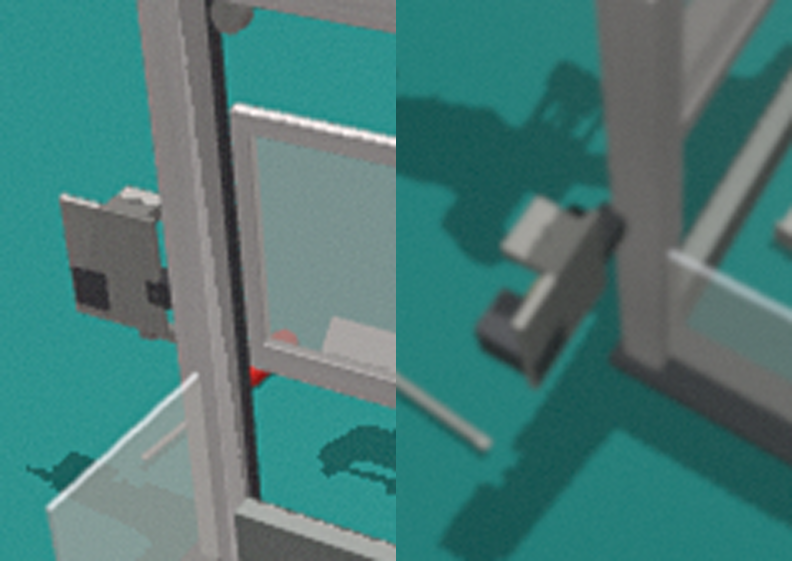

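The sash is now at about 97 mm with the lug visible just below the bracket at crop (155,330), so the earlier resistance was the catch's slope. I'll relieve the horizontal preload and push on through, with a limit of about 15 N.

Run:
```python
from h import *
f0=np.load("f0.npy");p=arm.get_state()["position"]
def st(): 
    s=arm.get_state();return s["time_s"],s["position"],s["wrist_force"]-f0
for i in range(1,6):
    arm.move_linear(p-.0004*i*X,velocity=.01); t,q,F=st()
    if F@X>-4.5: break
print(i,t,q,F)
p=q
arm.move_linear(p+.017*Z,velocity=.03,guard=8);t,q,F=st();print(t,q,F)
z0=p[2]+.017
for i in range(1,61):
    hit=arm.move_linear(np.array([p[0],p[1],z0+.001*i]),velocity=.015,guard=8)
    t,q,F=st();n=np.linalg.norm(F);print(round(t,2),round(z0+.001*i,4),round(q[2],4),F,round(n,1),hit)
    if n>14.5: break
```

```text
5 25.3 [0.6118 0.0639 0.2017] [-1.3975 -2.3423 -2.2901]
26.15 [0.6109 0.0644 0.2181] [-5.6741  1.5717 -3.4603]
26.4 0.2197 0.219 [-5.6466  2.2965 -2.7514] 6.7 False
26.65 0.2207 0.22 [-5.8324  2.0693 -4.9934] 8.0 False
26.9 0.2217 0.2208 [-6.3112  1.8726 -3.9528] 7.7 False
27.15 0.2227 0.2211 [-5.0143  1.7856 -7.2161] 9.0 False
27.4 0.2237 0.2216 [-4.3418  3.3368 -8.9548] 10.5 False
27.65 0.2247 0.2226 [ -4.0326   4.1222 -10.1136] 11.6 False
27.9 0.2257 0.2236 [ -3.2228   3.5782 -10.312 ] 11.4 False
28.15 0.2267 0.2246 [ -3.9311   5.2531 -11.0316] 12.8 False
28.4 0.2277 0.2264 [-8.3555  4.2375 -8.2805] 12.5 False
28.65 0.2287 0.2284 [-10.5661   4.2778  -5.7642] 12.8 False
28.9 0.2297 0.2296 [-10.0905   4.1743  -6.4016] 12.7 False
29.15 0.2307 0.2308 [-11.8208   4.5485  -6.1187] 14.1 False
29.4 0.2317 0.2319 [-11.2598   3.9834  -5.0444] 13.0 False
29.65 0.2327 0.2329 [-11.7136   5.1587  -4.0557] 13.4 False
29.9 0.2337 0.234 [-11.3234   5.3491  -5.5523] 13.7 False
30.15 0.2347 0.235 [-10.9132   4.2911  -5.131 ] 12.8 False
30.4 0.2357 0.236 [-11.6745   5.4936  -5.162 ] 13.9 False
30.65 
[... 1062 characters left out ...]
0.2547 0.2555 [-12.1201   4.9786  -4.8657] 14.0 False
35.4 0.2557 0.2565 [-12.7669   4.7024  -4.3627] 14.3 False
35.65 0.2567 0.2575 [-12.5839   4.9686  -4.0227] 14.1 False
35.9 0.2577 0.2585 [-12.6893   4.9273  -4.6215] 14.4 False
36.15 0.2587 0.2595 [-12.1624   4.1223  -4.3623] 13.6 False
36.4 0.2597 0.2605 [-12.2694   5.0753  -3.999 ] 13.9 False
36.65 0.2607 0.2615 [-12.0958   5.2819  -4.611 ] 14.0 False
36.9 0.2617 0.262 [-10.8196   4.288   -5.5907] 12.9 False
37.15 0.2627 0.2621 [-7.9326  3.8009 -8.0555] 11.9 False
37.4 0.2637 0.2622 [-5.861   4.6595 -9.9045] 12.4 False
37.65 0.2647 0.2623 [ -3.7388   4.0659 -12.2814] 13.5 False
37.9 0.2657 0.2626 [ -2.5127   4.9912 -13.5168] 14.6 False
```

The catch was passed at z = 0.226, and z now stalls hard at 0.262 against the stop. Lowering gently.

Run:
```python
from h import *
f0=np.load("f0.npy");p=arm.get_state()["position"]
arm.pause(.2);k=0
for i in range(1,31):
    arm.move_linear(p-.001*i*Z,velocity=.02)
    s=arm.get_state();F=s["wrist_force"]-f0;n=np.linalg.norm(F);print(round(s["time_s"],2),round(s["position"][2],4),F)
    k=k+1 if n<1.8 else 0
    if k>=3: print("free");break
```

```text
38.46 0.2623 [-4.3157  3.4889 -8.53  ]
38.71 0.2622 [-7.2013  4.3813 -7.1325]
38.96 0.262 [-9.587   3.4076 -6.1089]
39.21 0.2613 [-10.8597   3.5927  -5.0019]
39.46 0.2604 [-10.7597   4.5011  -3.8007]
39.71 0.2595 [-11.2769   4.0672  -4.829 ]
39.96 0.2585 [-11.3792   3.8861  -4.658 ]
40.21 0.2575 [-12.0157   3.5359  -4.3797]
40.46 0.2565 [-11.0608   3.2817  -4.9118]
40.71 0.2555 [-11.1436   4.0312  -3.9352]
40.96 0.2545 [-11.5808   3.0853  -3.3583]
41.21 0.2535 [-11.918    3.5134  -4.4715]
41.46 0.2525 [-11.6409   3.6876  -3.3395]
41.71 0.2515 [-11.4739   3.0563  -3.7531]
41.96 0.2505 [-11.2624   3.8133  -3.5326]
42.21 0.2495 [-11.3917   4.1806  -3.6752]
42.46 0.2486 [-11.6362   3.8736  -3.5295]
42.71 0.2482 [-11.6344   3.3247  -3.0574]
42.96 0.2478 [-9.6163  3.2077 -3.4745]
43.21 0.2473 [-9.1813  1.5916 -2.8481]
43.46 0.2469 [-7.9579  1.0934 -2.6075]
43.71 0.2465 [-7.3141  1.4895 -2.131 ]
43.96 0.246 [-5.1928  1.5594 -1.1922]
44.21 0.2456 [-4.338   1.0804 -2.1965]
44.46 0.2446 [ 0.8986 -0.0943 -0.5297]
44.71 0.2385 [ 0.6021  0.7609 -1.9352]
44.96 0.2354 [ 0.5229  0.085  -1.4403]
45.21 0.2344 [-0.5356  0.2707 -0.873 ]
45.46 0.2334 [ 0.3866  0.0984 -0.4933]
free
```

The force vanished after about 13.5 mm of descent, so the lug is on the catch. Retreating down and back, then checking.

Run:
```python
from h import *
import cv2
p=arm.get_state()["position"]
arm.move_linear(p-.02*N,velocity=.05,guard=4)
arm.move_linear(p-.02*N-.08*X,velocity=.1);arm.pause(.3)
s=arm.get_state();print(s["time_s"],s["position"],s["wrist_force"])
c=imaging.read_camera("scene");i=c["pixels"][60:360,190:500,::-1];cv2.imwrite("pics/e1.png",cv2.resize(i,None,fx=2,fy=2))
```

```text
47.2583 [0.5181 0.0809 0.2191] [ 0.1333  0.7634 -0.6184]
```

View pics/e1.png

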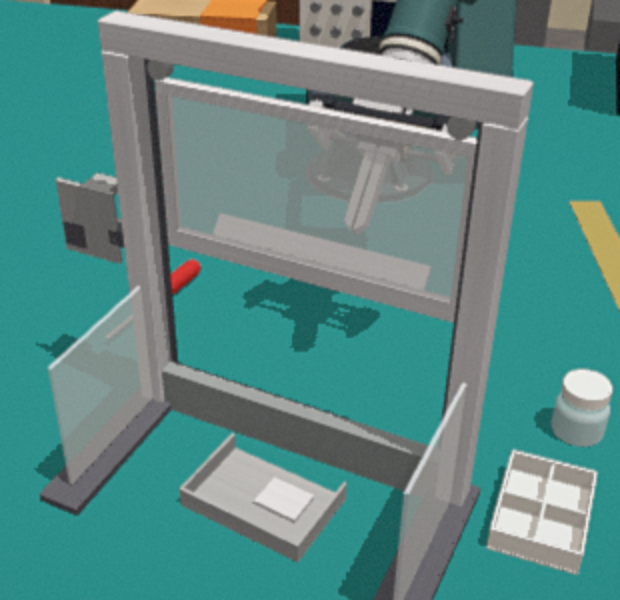

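The sash hangs open by itself: its top left corner is at crop (165,82), about 150 mm up. The fingers are clear and the bystanders are where they were.

```bash
python3 -c "
from h import *
print(arm.hand_in())"
```

```text
the job is handed in; nothing more can be done
None
```

I pushed the sash up against the stop and let it down about 13 mm onto the spring catch, where it now hangs open by itself with the robot clear. It took two tries: on the first I took the catch's resistance for the stop, and had to come back down and push on through. I handed the job in at about 47 s of the 67 s allowed; no verdict came back.

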